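# Change over the feed of the packing lane that has run empty

## Task

Each changeover switch serves the baking tray behind it on the same side; one of the two trays has run out of cakes. Change that tray's switch over to its other side: push the handle down to unlock it and turn it to centre off, let it spring up and lock there, take the hand off for at least a second while the feed runs down, then take hold again and turn it on to the side opposite to where it began, letting it spring up and lock. Never force a locked handle round, and leave the other switch, the cakes and all else alone.

Things in the scene. Friction and masses are not known exactly. Their poses are not given: they have to be found in the camera images.
- switch_1: Changeover switch, one of two alike, fixed: grey box 136 x 136 mm, 50 mm high, round plate on top (110 mm wide, top at 54 mm), upright black bar handle in the middle. Origin: centre of the underside; z up, x to its back (within 0.35 rad of straight away from the robot), y to its left. It serves the tray behind it on the same side of the table (left: y above -0.06 m).
- switch_1_handle (a joint): Handle angle in rad, counter-clockwise from above. 0: centre off, pointed end along the switch's x, at the round stud; about +1.2: left (one ridge); about -1.2: right (two ridges); stops at +-1.3. While up it is locked with 0.1 rad of play in one of these three; it turns only while pushed down 9.5 mm or more (friction 0.06 N m) and springs up only within 0.1 rad of one of them.
- switch_1_push (a joint): How far the handle is pushed down, in m: 0 = up and locked, 0.012 = bottomed. The spring takes about 4 N to start and 9 N at the bottom; beyond that it is rigid. Let go between positions, the handle stays down about 9 mm, not locked.
- switch_1_grip (a point): Grip point on the handle: on the vertical turning axis, 100 mm above the table when up, 12 mm below the handle's top. x along the bar to its pointed end, y across, z up. The bar is 22 mm thick, 42 mm high (underside 70 mm, top 112 mm above the table when up), reaches 33 mm back and 54 mm ahead of the axis; its sides are parallel to 29 mm ahead.
- switch_2: Changeover switch, one of two alike, fixed: grey box 136 x 136 mm, 50 mm high, round plate on top (110 mm wide, top at 54 mm), upright black bar handle in the middle. Origin: centre of the underside; z up, x to its back (within 0.35 rad of straight away from the robot), y to its left. It serves the tray behind it on the same side of the table (left: y above -0.06 m).
- switch_2_handle (a joint): Handle angle in rad, counter-clockwise from above. 0: centre off, pointed end along the switch's x, at the round stud; about +1.2: left (one ridge); about -1.2: right (two ridges); stops at +-1.3. While up it is locked with 0.1 rad of play in one of these three; it turns only while pushed down 9.5 mm or more (friction 0.06 N m) and springs up only within 0.1 rad of one of them.
- switch_2_push (a joint): How far the handle is pushed down, in m: 0 = up and locked, 0.012 = bottomed. The spring takes about 4 N to start and 9 N at the bottom; beyond that it is rigid. Let go between positions, the handle stays down about 9 mm, not locked.
- switch_2_grip (a point): Grip point on the handle: on the vertical turning axis, 100 mm above the table when up, 12 mm below the handle's top. x along the bar to its pointed end, y across, z up. The bar is 22 mm thick, 42 mm high (underside 70 mm, top 112 mm above the table when up), reaches 33 mm back and 54 mm ahead of the axis; its sides are parallel to 29 mm ahead.
- tray_1: One of two alike flat black baking trays, 180 mm (its x, away from the robot) x 230 mm, rim 26 mm high, fixed behind the switches; origin centre of its underside. A tray that has run empty holds no cake, whatever else was left in it; some cakes on the bare table behind the right tray belong to neither.
- tray_2: One of two alike flat black baking trays, 180 mm (its x, away from the robot) x 230 mm, rim 26 mm high, fixed behind the switches; origin centre of its underside. A tray that has run empty holds no cake, whatever else was left in it; some cakes on the bare table behind the right tray belong to neither.
- cake_a: Chocolate-chip ring cake, 80 mm across, 35 mm high, origin centre of its underside; lies in one of the two trays. Leave it alone.
- cake_b: Chocolate-chip ring cake, 80 mm across, 35 mm high, origin centre of its underside; lies in one of the two trays. Leave it alone.
- cake_c: Chocolate-chip ring cake, 80 mm across, 35 mm high, origin centre of its underside; lies in one of the two trays. Leave it alone.
- tape_roll: Roll of tan tape, 103 mm across and 25 mm high, a ring like the cakes but no cake; left lying in a tray. Bystander, to be left where it is.
- timer: White pocket timer 70 x 66 x 21 mm, origin centre of its underside, on the table between the switches, near the front. Bystander, to be left where it is.
- marker: Black and white marker pen, 135 mm long, 17 mm thick, on the table between the switches. Bystander, to be left where it is.
- cake_d: Plain ring cake 80 mm across, 34 mm high, on the bare table at the far right, in no tray. Bystander, to be left where it is.

How it is judged:
On the way, in this order (a step that is already met when the one before it is completed fails the run):
1. the empty tray's switch stands locked up in centre off with nothing holding it, for a second ((((world y of each of tray_2, switch_1 above -0.06 m or world y of each of tray_2, switch_1 below -0.06 m) and value of joint switch_1_push below 0.003 m and value of joint switch_1_handle between -0.2 and 0.2 rad and contact force between the fingers and switch_1 below 0.3 N) or ((world y of each of tray_2, switch_2 above -0.06 m or world y of each of tray_2, switch_2 below -0.06 m) and value of joint switch_2_push below 0.003 m and value of joint switch_2_handle between -0.2 and 0.2 rad and contact force between the fingers and switch_2 below 0.3 N))), for 1 s.
2. the same switch is turned on to the side opposite to where it began and locked up there ((((world y of each of tray_2, switch_1 above -0.06 m or world y of each of tray_2, switch_1 below -0.06 m) and value of joint switch_1_push below 0.003 m and value of joint switch_1_handle below -1 rad) or ((world y of each of tray_2, switch_2 above -0.06 m or world y of each of tray_2, switch_2 below -0.06 m) and value of joint switch_2_push below 0.003 m and value of joint switch_2_handle above 1 rad))), for 0.2 s.
At the end, for the whole second after the job is handed in: The switch on the same side as the tray without cakes stands in the position opposite to where it began (handle beyond 1.0 rad on that side of centre), its handle sprung up to within 3 mm of fully up and let go; the other switch has stayed in its position ((((world y of each of tray_2, switch_1 above -0.06 m or world y of each of tray_2, switch_1 below -0.06 m) and value of joint switch_1_push below 0.003 m and value of joint switch_1_handle below -1 rad and contact force between the fingers and switch_1 below 0.3 N) or ((world y of each of tray_2, switch_2 above -0.06 m or world y of each of tray_2, switch_2 below -0.06 m) and value of joint switch_2_push below 0.003 m and value of joint switch_2_handle above 1 rad and contact force between the fingers and switch_2 below 0.3 N))); the robot touches nothing.
It fails at once if a locked handle is forced round between two positions without being pushed down ((value of joint switch_1_push below 0.005 m and value of joint switch_1_handle between 0.2 and 1 rad) or (value of joint switch_1_push below 0.005 m and value of joint switch_1_handle between -1 and -0.2 rad) or (value of joint switch_2_push below 0.005 m and value of joint switch_2_handle between 0.2 and 1 rad) or (value of joint switch_2_push below 0.005 m and value of joint switch_2_handle between -1 and -0.2 rad)).
It fails at once if the other lane's switch is turned out of its position (((world y of each of tray_2, switch_2 above -0.06 m or world y of each of tray_2, switch_2 below -0.06 m) and value of joint switch_1_handle below 0.95 rad) or ((world y of each of tray_2, switch_1 above -0.06 m or world y of each of tray_2, switch_1 below -0.06 m) and value of joint switch_2_handle above -0.95 rad)).
It fails at once if a cake or a bystander is shifted by more than 30 mm (distance of any of cake_a, cake_b, cake_c, tape_roll, timer, marker, cake_d from where it was at the start of the episode above 0.03 m).
It also fails if it takes over 51 s, if anything falls off the work surface, if the arm or the gripper's body presses on something with over 40 N, if the wrist force passes 120 N, or if a joint passes its speed limit or range.

## Robot

A 6-joint arm with a two-finger parallel gripper is mounted at the origin on a cart in front of the work surface, level with it; the furniture and walls round the work are solid. World frame = base frame: x ahead of the robot, y to its left, z up, the work surface at z = 0. Lengths are in m, angles in rad, forces in N, time in s.
With the tool pointing down it reaches from about 0.35 to 1 m from the base axis. Payload 7.1 kg.
Tool frame: the origin (TCP) lies at the very end of the fingers, on their centre line; the grasp point (between the pads) lies 19 mm behind it (hold_point_z is the distance from the TCP to the grasp point, in m); z points along the fingers, x is the direction in which the jaws open and shut, and the axes are right-handed (so a half turn about z gives the same grasp; the last joint's range is limited). The gripper opens to 85 mm and grips with 20 to 120 N. Pads are 22 mm wide; open, the fingers measure 114 mm over their backs; the gripper's body (76 mm by 85 mm) begins 54 mm behind the grasp point. The pads swing forward as they close: fully open they stand 13 mm farther back than shut.
Start: joints at [-1.194, 0.423, 1.63, -0, 1.089, -0.019], TCP at [0.241, -0.577, 0.231] pointing down, gripper open.
Joint ranges: [-3, 3], [-0.9, 2.11], [0.09, 2.58], [-1.31, 4.45], [0.11, 2.69], [-2.54, 2.54]. Speed limits (rad/s): [2.39, 2.39, 3.01, 3.14, 3.14, 3.14].

## Interface

Orientations are given as a unit quaternion [x, y, z, w].
In Python, from plant import * gives the robot as it stands.
- The arm moves only by the tool arm_command, never from a script. Its argument "commands" is a list of rows, each a list of 5 numbers: the finger opening in cm, from 0 to 8.54, then the shift along the tool's x, y, z in cm, then the turn about the tool's z in degrees. In form: [[hand, x, y, z, twist], ...]. A call has 1 to 12 rows; each row is the pose to reach, as a shift and turn from the pose measured when the call began, along the tool's axes at that moment; what a row does not reach only later rows make up. A row lasts 1/10 s, in which the tool goes at most 50 mm and 8.59 degrees, less where a joint would pass 70% of its speed; a pose out of reach is approached as far as the arm can. A call with a gripper value outside its range is refused whole. The fingers move at their own pace and stop on an object; the grip force is fixed at half the most. Time passes only in rows, so rows that repeat a pose let the fingers close. It gives the time, the measured TCP pose, the force and the opening at its end, in the units of the state.
- read_state(): the state, without advancing time (a new reading comes with each control period).
- camera(name): name is "scene" or "side" or "wrist"; returns a dict with "color" (400x640x3 uint8, red, green, blue), "range_z" (400x640 float32, m along the optical axis (not along the pixel's ray), 0 where there is no reading), "mtx" (3x3 intrinsics, pixels), "position" and "rotation" of the camera in the world; the wrist camera has in their place "T_tool_cam" (4x4, takes a point from camera to tool coordinates, whose origin is the TCP and whose axes are the tool frame's). Camera axes: x right, y down, z forward; pixel columns grow to the right and rows downward; lengths in m; the calibration is good to about 2 mm. The wrist camera is an equidistant fisheye: a pixel r from the principal point sees the ray r / f radians off the axis. A picture is of the moment at which its call begins: read the wrist's pose just before it.
- sign_off(): hands the job in, once; it reports no verdict.
The state is a dict: "t": time; "joint_pos": joint angles; "qd": joint speeds; "joint_efforts": joint torques, N m; "eef_pos": TCP position; "orientation": TCP orientation; "ft_force": force on the tool from outside, world axes, zero at the start; "wrist_torque": the same for the moment, N m; "finger_gap": finger opening in m.
Only numpy, scipy, OpenCV 4.12 (cv2) and the standard library are available. Lean on these libraries where they do the work, as an engineer would, in place of code of your own. Each camera call takes 0.05 s, during which the arm holds its last target.

## Working session

There is one attempt and no reset: what is moved stays moved. The work goes in short steps, Python scripts to look and compute and a tool call to move; the robot and the scene stay as the last step left them, time stands still between calls to the robot, and variables do not carry over. Pictures are saved under pics/ and viewed, and the job is handed in when it is done.

Besides the shell and the picture viewer there is one more tool, called after "Request:" as a command line: name --pt "numbers of a row" for each row, then --argument value for the rest. arm_command: Moves the arm, as the interface text tells. Its arguments: {"type":"object","properties":{"commands":{"type":"array","items":{"type":"array","items":{"type":"number"}}}},"required":["commands"]}

```bash
mkdir -p pics
cat > h.py <<'E'
from plant import *
import numpy as np, cv2
from scipy.spatial.transform import Rotation as R
def snap(n,f):
    c=camera(n); cv2.imwrite('pics/'+f+'.png',c['color'][:,:,::-1]); np.savez('pics/'+f+'.npz',**{k:v for k,v in c.items()}); return c
def world(c,u,v,z=None):
    K=c['mtx']; d=np.array([(u-K[0,2])/K[0,0],(v-K[1,2])/K[1,1],1.]); Rm=np.array(c['rotation']); 
    if Rm.shape!=(3,3): Rm=R.from_quat(Rm).as_matrix()
    p=np.array(c['position']); w=Rm@d
    if z is None: return p+w*c['range_z'][int(v),int(u)]
    return p+w*(z-p[2])/w[2]
E
python3 - <<'E'
from h import *
for n in ['scene','side','wrist']:
    c=snap(n,n+'0'); print(n,c['mtx'].tolist(),c.get('position'),c.get('rotation'))
s=read_state();print(s)
print(c['T_tool_cam'])
E
```

```text
scene [[516.8276565476976, 0.0, 316.8371388673244], [0.0, 516.8276565476976, 210.126529476845], [0.0, 0.0, 1.0]] [-0.42039874 -0.84298682  0.99921141] [ 0.79698447 -0.40471083  0.20708984 -0.39766657]
side [[433.895658607298, 0.0, 310.87274458410855], [0.0, 433.895658607298, 204.9680402121041], [0.0, 0.0, 1.0]] [-0.07506555 -1.0951545   0.58903326] [ 0.79808647 -0.25106329  0.16367404 -0.52271983]
wrist [[309.70691628693146, 0.0, 321.04671343190677], [0.0, 309.70691628693146, 200.95632253413157], [0.0, 0.0, 1.0]] None None
{'t': 0.15, 'joint_pos': array([-1.19394358e+00,  4.23679022e-01,  1.63050066e+00,  1.55359457e-05,
        1.08858620e+00, -1.90248462e-02]), 'qd': array([-0.00098814, -0.00287617, -0.00347975, -0.00169487,  0.0025097 ,
        0.00067605]), 'joint_efforts': array([-9.49960690e-05, -5.57767045e+01, -2.82016808e+01, -5.06596689e-05,
        4.83449228e-03, -2.43185472e-07]), 'eef_pos': array([ 0.24087132, -0.57626897,  0.23072111]), 'orientation': array([ 8.32349363e-01, -5.54251021e-01, -4.78073363e-04, -3.40012195e-04]), 'ft_force': array([ 0.06497471, -0.60720969, -0.70410534]), 'wrist_torque': array([0.01927925, 0.00934373, 0.01185816]), 'finger_gap': 0.08541826831319216}
[[ 9.99998810e-01 -4.06359448e-04  1.48835484e-03 -1.36374172e-04]
 [-2.13017411e-05  9.60962159e-01  2.76679832e-01 -7.04664416e-02]
 [-1.54268415e-03 -2.76679534e-01  9.60961006e-01 -1.42124291e-01]
 [ 0.00000000e+00  0.00000000e+00  0.00000000e+00  1.00000000e+00]]
```

View pics/scene0.png

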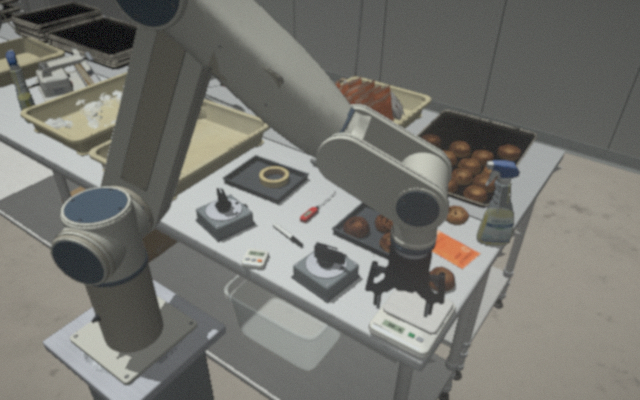

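View pics/side0.png

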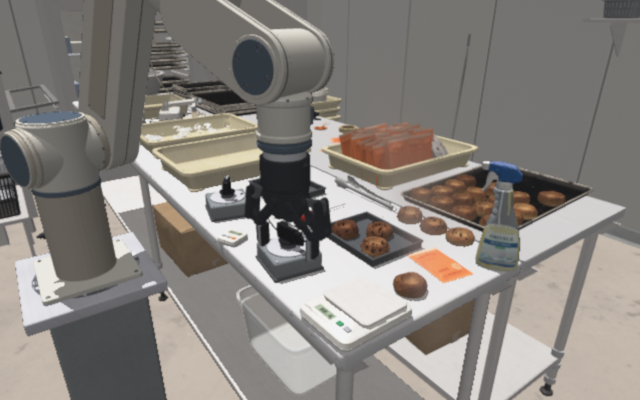

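View pics/wrist0.png

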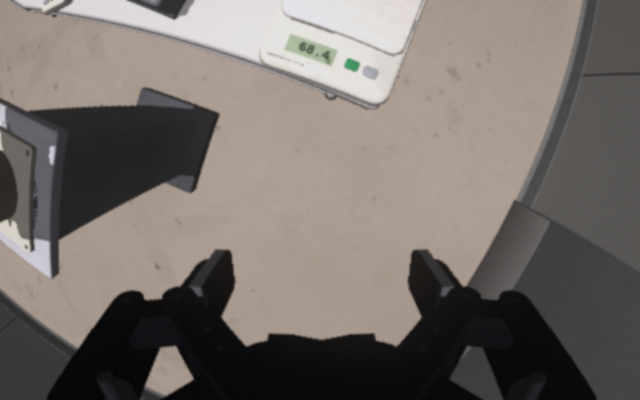

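Scene view: the left tray (265,178) holds only the tape roll. The right tray (370,232) holds cakes, so the left switch at (225,213) is the one to turn. I'll zoom in on it.

```bash
python3 - <<'E'
import cv2
a=cv2.imread('pics/scene0.png')[160:280,170:370]
cv2.imwrite('pics/c1.png',cv2.resize(a,None,fx=4,fy=4,interpolation=cv2.INTER_CUBIC))
a=cv2.imread('pics/side0.png')[160:280,190:350]
cv2.imwrite('pics/c2.png',cv2.resize(a,None,fx=5,fy=5,interpolation=cv2.INTER_CUBIC))
E
python3 - <<'E'
from h import *
c=dict(np.load('pics/scene0.npz'))
for u,v in [(225,213),(222,195),(265,178),(370,232),(325,270),(257,258),(288,236),(311,213),(335,195)]: print(u,v,world(c,u,v).round(3))
E
```

```text
225 213 [0.438 0.115 0.048]
222 195 [0.44  0.121 0.111]
265 178 [0.711 0.191 0.002]
370 232 [ 0.674 -0.261  0.001]
325 270 [ 0.408 -0.279  0.055]
257 258 [ 0.368 -0.073  0.016]
288 236 [ 0.503 -0.077  0.008]
311 213 [ 0.631 -0.068  0.013]
335 195 [ 0.775 -0.062 -0.001]
```

View pics/c1.png

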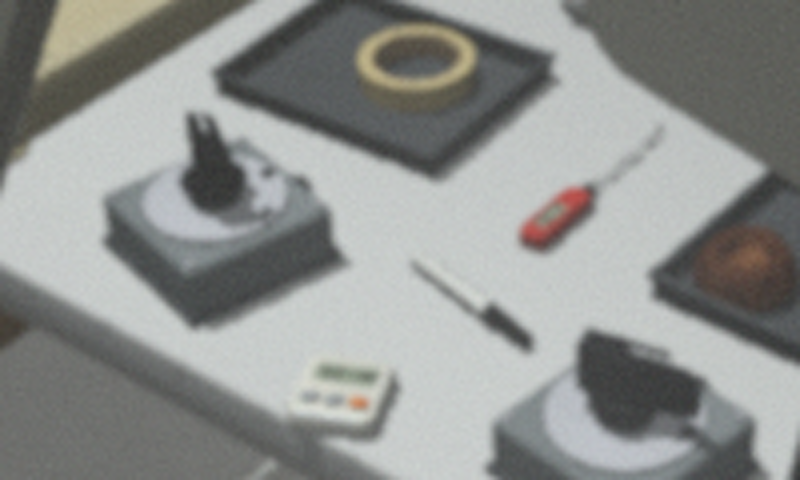

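View pics/c2.png

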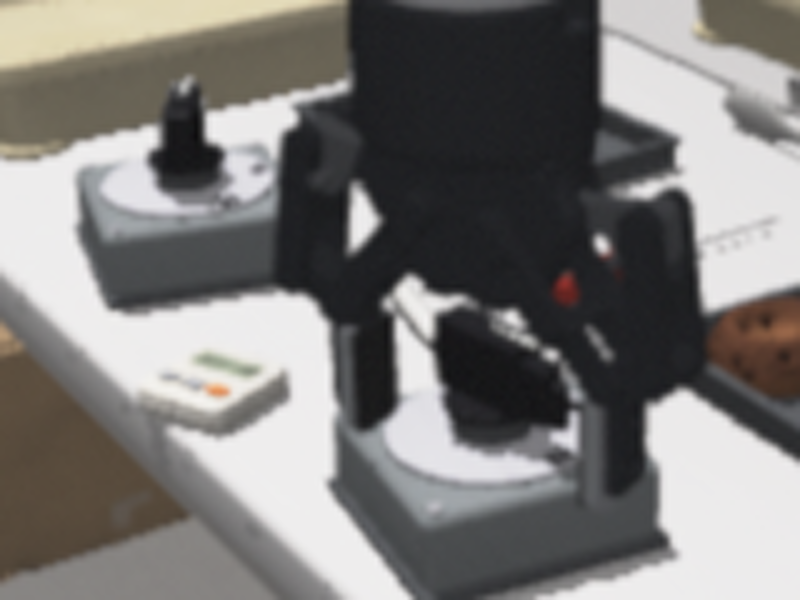

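```bash
cat >> h.py <<'E'
def plan(p,yaw):
    s=read_state(); Rm=R.from_quat(s['orientation']).as_matrix()
    d=Rm.T@(np.array(p)-s['eef_pos'])*100
    y=np.arctan2(Rm[1,0],Rm[0,0]); tw=(-(yaw-y)+np.pi)%(2*np.pi)-np.pi
    print('shift',d.round(2),'twist',np.degrees(tw).round(2),'yaw now',y.round(3),'tilt',Rm[:,2].round(3),'q6',s['joint_pos'][5].round(3),'t',s['t'])
def wworld(c,s,u,v,z):
    K=c['mtx'];d=np.array([u-K[0,2],v-K[1,2]]);r=np.hypot(*d);th=r/K[0,0]
    ray=np.array([np.sin(th)*d[0]/r,np.sin(th)*d[1]/r,np.cos(th)])
    T=c['T_tool_cam'];Rm=R.from_quat(s['orientation']).as_matrix()
    o=s['eef_pos']+Rm@T[:3,3]; w=Rm@T[:3,:3]@ray
    return o+w*(z-o[2])/w[2]
E
python3 - <<'E'
from h import *
plan([0.42,0.12,0.25],-0.37)
E
```

```text
shift [-57.34 -43.38  -1.86] twist -46.12 yaw now -1.175 tilt [-0.     0.001 -1.   ] q6 -0.019 t 0.15
```

Request:
arm_command --pt "8.5 -57 -43 -2 -46" --pt "8.5 -57 -43 -2 -46" --pt "8.5 -57 -43 -2 -46" --pt "8.5 -57 -43 -2 -46" --pt "8.5 -57 -43 -2 -46" --pt "8.5 -57 -43 -2 -46" --pt "8.5 -57 -43 -2 -46" --pt "8.5 -57 -43 -2 -46" --pt "8.5 -57 -43 -2 -46" --pt "8.5 -57 -43 -2 -46" --pt "8.5 -57 -43 -2 -46" --pt "8.5 -57 -43 -2 -46"

```text
t: 1.35
eef_pos: [0.3894, 0.0065, 0.2485]
orientation: [0.983, -0.185, 0.0, -0.001]
ft_force: [1.2, -1.1, -0.0]
finger_gap: 0.0849
```

Run:
```python
from h import *
plan([0.42,0.12,0.25],-0.37); print(read_state()['eef_pos'])
```

```text
shift [ -1.28 -11.69  -0.14] twist -0.13 yaw now -0.372 tilt [ 0.     0.001 -1.   ] q6 0.357 t 1.35
[0.38944457 0.00646728 0.24845025]
```

Request:
arm_command --pt "8.5 -1.3 -11.7 0 0" --pt "8.5 -1.3 -11.7 0 0" --pt "8.5 -1.3 -11.7 0 0" --pt "8.5 -1.3 -11.7 0 0" --pt "8.5 -1.3 -11.7 0 0"

```text
t: 1.85
eef_pos: [0.4194, 0.12, 0.2483]
orientation: [0.983, -0.184, -0.0, -0.0]
ft_force: [-0.1, -0.4, -0.2]
finger_gap: 0.0852
```

Run:
```python
from h import *
import pickle
s=read_state(); c=snap('wrist','w1'); pickle.dump(s,open('pics/w1.pkl','wb')); snap('scene','s1')
print(s['eef_pos'],s['qd'].round(3))
```

```text
[0.41939052 0.12004452 0.24826823] [-0.031 -0.011  0.012 -0.    -0.     0.001]
```

View pics/w1.png

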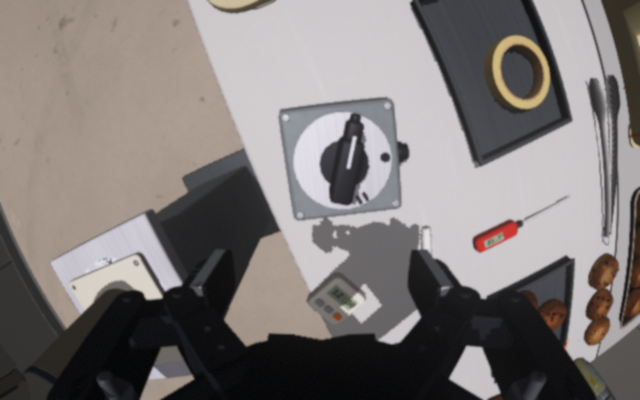

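View pics/s1.png

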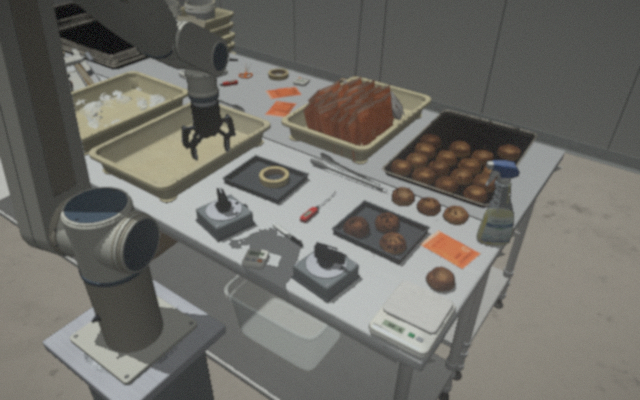

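Run:
```python
import cv2
a=cv2.imread('pics/w1.png')[85:235,260:430]
cv2.imwrite('pics/c3.png',cv2.resize(a,None,fx=4,fy=4,interpolation=cv2.INTER_CUBIC))
```

```text
(no output)
```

View pics/c3.png

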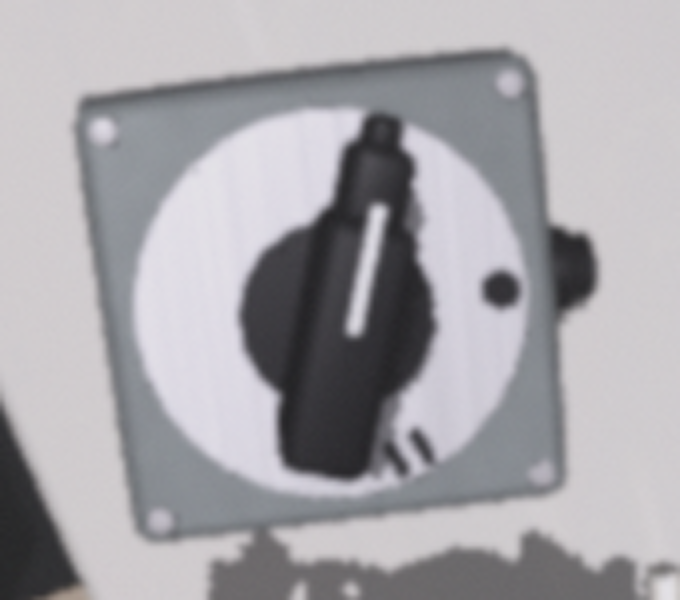

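Run:
```python
from h import *
import pickle
s=pickle.load(open('pics/w1.pkl','rb')); c=dict(np.load('pics/w1.npz'))
f=lambda x,y,z: wworld(c,s,260+(x+.5)/4-.5,85+(y+.5)/4-.5,z)
P=np.array([f(*p,.05) for p in [(102,130),(509,82),(541,472),(160,523)]])
print(P.round(4),P.mean(0).round(4))
C=np.array([f(*p,.054) for p in [(133,305),(530,300),(330,105),(340,497)]]); print(C.round(4)); 
e=P-P.mean(0); 
ex=(P[1]+P[2]-P[0]-P[3]); print('phi',np.arctan2(ex[1],ex[0])); ey=(P[0]+P[1]-P[2]-P[3]);print(np.arctan2(ey[1],ey[0])-np.pi/2, np.linalg.norm(ex)/2,np.linalg.norm(ey)/2)
st=f(501,289,.056);d=st-P.mean(0);print('stud',st,np.arctan2(d[1],d[0]))
a=f(353,332,.112);b=f(378,207,.112);print(a,b,np.arctan2(*(b-a)[[1,0]]))
# distance of the centre from bar line
n=(b-a)[:2]/np.linalg.norm((b-a)[:2]);q=P.mean(0)[:2]-a[:2];print('off',n[0]*q[1]-n[1]*q[0],'along',n@q)
# edges of bar top
for p in [(378,115),(290,465),(365,475)]: print(f(*p,.112))
```

```text
[[0.4075 0.1968 0.05  ]
 [0.5166 0.1698 0.05  ]
 [0.4892 0.0608 0.05  ]
 [0.38   0.0867 0.05  ]] [0.4483 0.1285 0.05  ]
[[0.3977 0.149  0.054 ]
 [0.5011 0.111  0.054 ]
 [0.4675 0.1806 0.054 ]
 [0.4317 0.0765 0.054 ]]
phi -0.23780570859283084
-0.24547446845702559 0.11229248029466228 0.11296854599059526
stud [0.49404777 0.11718858 0.056     ] -0.24337832023206174
[0.45034199 0.13129545 0.112     ] [0.46559395 0.15615023 0.112     ] 1.0204056697855481
off 0.0002603702708204531 along -0.003396284077214189
[0.47288397 0.17561854 0.112     ]
[0.42572325 0.10696078 0.112     ]
[0.44132586 0.09826714 0.112     ]
```

Run:
```python
from h import *
plan([0.4483,0.1285,0.14],-0.59)
```

```text
shift [ 2.36 -1.92 10.84] twist 12.43 yaw now -0.373 tilt [-0.     0.001 -1.   ] q6 0.622 t 1.95
```

Request:
arm_command --pt "8.5 2.4 -1.9 5 12.5" --pt "8.5 2.4 -1.9 5 12.5" --pt "8.5 2.4 -1.9 10.8 12.5" --pt "8.5 2.4 -1.9 10.8 12.5" --pt "8.5 2.4 -1.9 10.8 12.5" --pt "8.5 2.4 -1.9 10.8 12.5"

```text
t: 2.55
eef_pos: [0.4492, 0.1277, 0.1417]
orientation: [0.956, -0.292, 0.0, -0.001]
ft_force: [0.6, 0.1, 0.3]
finger_gap: 0.0852
```

Run:
```python
from h import *
plan([0.4483,0.1285,0.081],-0.59)
s=read_state(); c=snap('wrist','w2')
```

```text
shift [-0.12 -0.01  6.07] twist -0.12 yaw now -0.592 tilt [ 0.001  0.001 -1.   ] q6 0.843 t 2.55
```

View pics/w2.png

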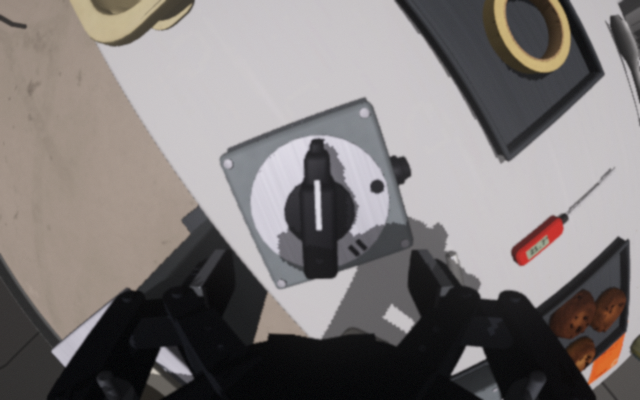

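Run:
```python
from h import *
s=read_state(); c=dict(np.load('pics/w2.npz'))
for p in [(228,163,.05),(364,113,.05),(405,243,.05),(281,283,.05),(377,186,.055),(317,180,.112),(318,230,.112),(320,277,.09)]: print(wworld(c,s,*p).round(4))
```

```text
[0.4083 0.197  0.05  ]
[0.5169 0.1693 0.05  ]
[0.49   0.0598 0.05  ]
[0.3806 0.0877 0.05  ]
[0.4949 0.1174 0.055 ]
[0.4665 0.1567 0.112 ]
[0.4499 0.1312 0.112 ]
[0.4257 0.0932 0.09  ]
```

Request:
arm_command --pt "8.5 -0.1 0 3 0" --pt "8.5 -0.1 0 6 0" --pt "8.5 -0.1 0 6 0" --pt "8.5 -0.1 0 6 0"

```text
t: 3.0
eef_pos: [0.4496, 0.1288, 0.0834]
orientation: [0.957, -0.292, 0.001, -0.001]
ft_force: [0.6, -0.5, 0.6]
finger_gap: 0.0848
```

Request:
arm_command --pt "0.5 0 0 0 0" --pt "0.5 0 0 0 0" --pt "0.5 0 0 0 0" --pt "0.5 0 0 0 0" --pt "0.5 0 0 0 0" --pt "0.5 0 0 0 0" --pt "0.5 0 0 0 0" --pt "0.5 0 0 0 0" --pt "0.5 0 0 0 0" --pt "0.5 0 0 0 0"

```text
t: 4.0
eef_pos: [0.4492, 0.1293, 0.0837]
orientation: [0.956, -0.292, 0.001, -0.001]
ft_force: [-2.3, 3.7, 4.8]
finger_gap: 0.0213
```

Run:
```python
from h import *
plan([0.449,0.1285,0.069],-0.59)
print(read_state()['wrist_torque'],read_state()['ft_force'])
```

```text
shift [0.03 0.08 1.47] twist -0.13 yaw now -0.592 tilt [ 0.003  0.002 -1.   ] q6 0.844 t 4.0
[0.68692442 0.40512423 0.03489491] [-2.26753037  3.71709515  4.81007154]
```

Request:
arm_command --pt "0.5 0 0 0.5 0" --pt "0.5 0 0 1.0 0" --pt "0.5 0 0 1.2 0" --pt "0.5 0 0 1.2 0" --pt "0.5 0 0 1.2 0"

```text
t: 4.5
eef_pos: [0.4492, 0.1294, 0.0724]
orientation: [0.956, -0.292, 0.001, -0.001]
ft_force: [-3.5, 0.2, 11.2]
finger_gap: 0.0206
```

Request:
arm_command --pt "0.5 0 0 0.1 0" --pt "0.5 0 0 0.1 4" --pt "0.5 0 0 0.1 8" --pt "0.5 0 0 0.1 10" --pt "0.5 0 0 0.1 10"

```text
t: 5.0
eef_pos: [0.4493, 0.1293, 0.0724]
orientation: [0.927, -0.374, 0.001, -0.001]
ft_force: [-3.2, -1.2, 13.9]
finger_gap: 0.0209
```

Run:
```python
from h import *
plan([0.449,0.1285,0.07],-1.571-.242)
print(read_state()['wrist_torque'],read_state()['ft_force'])
```

```text
shift [0.03 0.08 0.24] twist 59.91 yaw now -0.767 tilt [ 0.003  0.002 -1.   ] q6 1.02 t 5.0
[-0.55631096  0.48661719 -0.12174209] [-3.15000984 -1.16495206 13.89029179]
```

Request:
arm_command --pt "0.5 0 0 0.05 8" --pt "0.5 0 0 0.05 16" --pt "0.5 0 0 0.05 24" --pt "0.5 0 0 0.05 32" --pt "0.5 0 0 0.05 40" --pt "0.5 0 0 0.05 48" --pt "0.5 0 0 0.05 55" --pt "0.5 0 0 0.05 60" --pt "0.5 0 0 0.05 60" --pt "0.5 0 0 0.05 60"

```text
t: 6.0
eef_pos: [0.4492, 0.1282, 0.0724]
orientation: [-0.616, 0.788, -0.001, 0.001]
ft_force: [-0.8, -8.5, 9.7]
finger_gap: 0.0209
```

Run:
```python
from h import *
plan([0.449,0.1285,0.0837],-1.571-.242)
print(read_state()['wrist_torque'],read_state()['ft_force'],read_state()['eef_pos'])
snap('wrist','w3');snap('scene','s3')
```

```text
shift [-0.02  0.02 -1.13] twist -0.06 yaw now -1.814 tilt [ 0.002  0.    -1.   ] q6 2.067 t 6.0
[-1.84030432  0.28387642 -0.05792931] [-0.80234986 -8.48454295  9.69141528] [0.44920585 0.12823013 0.07243037]
```

View pics/w3.png

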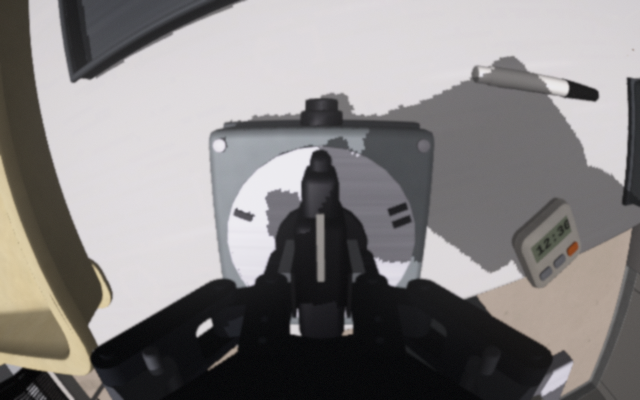

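Handle tip (320,160) lines up with the switch's back knob (321,108), so it stands at centre. Let it rise, then open.

Request:
arm_command --pt "0.5 0 0 -0.5 0" --pt "0.5 0 0 -1.0 0" --pt "0.5 0 0 -1.15 0" --pt "0.5 0 0 -1.15 0" --pt "5 0 0 -1.15 0" --pt "8.5 0 0 -1.15 0" --pt "8.5 0 0 -1.15 0" --pt "8.5 0 0 -1.15 0" --pt "8.5 0 0 -1.15 0" --pt "8.5 0 0 -1.15 0"

```text
t: 7.1
eef_pos: [0.4492, 0.1282, 0.0839]
orientation: [-0.616, 0.788, -0.001, 0.001]
ft_force: [-0.5, 0.6, -0.5]
finger_gap: 0.0849
```

Run:
```python
from h import *
plan([0.449,0.1285,0.16],1.571-.242)
snap('wrist','w4')
```

```text
shift [-0.03  0.01 -7.61] twist 179.93 yaw now -1.814 tilt [ 0.002  0.    -1.   ] q6 2.067 t 7.1
```

View pics/w4.png

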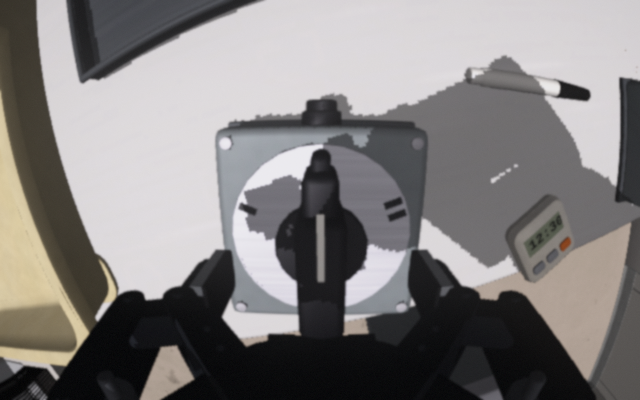

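Request:
arm_command --pt "8.5 0 0 -4 0" --pt "8.5 0 0 -8 0" --pt "8.5 0 0 -8 -8" --pt "8.5 0 0 -8 -16" --pt "8.5 0 0 -8 -24" --pt "8.5 0 0 -8 -32" --pt "8.5 0 0 -8 -40" --pt "8.5 0 0 -8 -48" --pt "8.5 0 0 -8 -56" --pt "8.5 0 0 -8 -64" --pt "8.5 0 0 -8 -72" --pt "8.5 0 0 -8 -80"

```text
t: 8.35
eef_pos: [0.4489, 0.1282, 0.1639]
orientation: [0.979, -0.204, 0.001, -0.0]
ft_force: [-0.6, -0.0, 0.2]
finger_gap: 0.0851
```

Request:
arm_command --pt "8.5 0 0 0 -8" --pt "8.5 0 0 0 -16" --pt "8.5 0 0 0 -24" --pt "8.5 0 0 0 -32" --pt "8.5 0 0 0 -40" --pt "8.5 0 0 0 -48" --pt "8.5 0 0 0 -56" --pt "8.5 0 0 0 -64" --pt "8.5 0 0 0 -72" --pt "8.5 0 0 0 -80" --pt "8.5 0 0 0 -88" --pt "8.5 0 0 0 -96"

```text
t: 9.55
eef_pos: [0.4488, 0.1282, 0.1638]
orientation: [0.805, 0.593, 0.001, 0.001]
ft_force: [-0.8, 0.3, 0.0]
finger_gap: 0.0845
```

Run:
```python
from h import *
plan([0.449,0.1285,0.0837],1.571-.242)
snap('wrist','w5');snap('scene','s5')
s=read_state();c=dict(np.load('pics/s5.npz'))
```

```text
shift [ 0.03 -0.01  8.01] twist -3.41 yaw now 1.269 tilt [ 0.002  0.    -1.   ] q6 -1.017 t 9.55
```

View pics/w5.png

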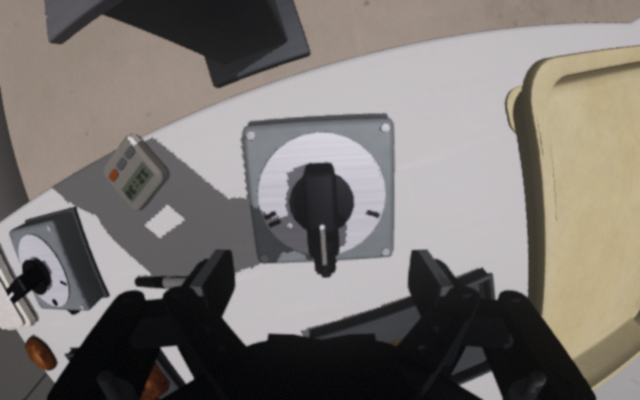

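View pics/s5.png

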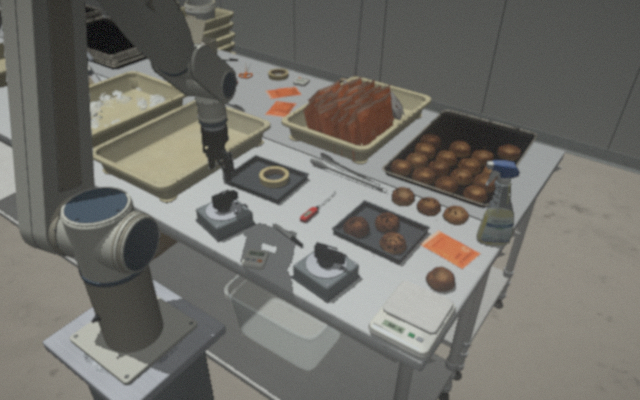

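Run:
```python
from h import *
c=dict(np.load('pics/w5.npz'));s=read_state()
K=c['mtx'];T=c['T_tool_cam'];Rm=R.from_quat(s['orientation']).as_matrix()
def z(u,v):
    d=np.array([u-K[0,2],v-K[1,2]]);r=np.hypot(*d);th=r/K[0,0]
    ray=np.array([np.tan(th)*d[0]/r,np.tan(th)*d[1]/r,1]); 
    dd=np.median(c['range_z'][v-2:v+3,u-2:u+3]); return (s['eef_pos']+Rm@(T[:3,:3]@(ray*dd)+T[:3,3])).round(4)
for p in [(320,180),(320,210),(323,240),(285,180),(360,190),(270,130),(380,140),(450,160)]: print(p,z(*p))
c=dict(np.load('pics/s5.npz'))
m=c['range_z'];pts=[world(c,u,v) for v in range(185,215) for u in range(205,245)]
pts=np.array(pts);d=np.hypot(pts[:,0]-.449,pts[:,1]-.1285);print(np.sort(pts[d<.03][:,2])[-10:])
c=dict(np.load('pics/s1.npz'));pts=np.array([world(c,u,v) for v in range(185,215) for u in range(205,245)]);d=np.hypot(pts[:,0]-.449,pts[:,1]-.1285);print(np.sort(pts[d<.03][:,2])[-10:])
```

```text
(320, 180) [0.4221 0.136  0.1115]
(320, 210) [0.4413 0.1299 0.1117]
(323, 240) [0.4622 0.1254 0.1123]
(285, 180) [0.4252 0.1041 0.0539]
(360, 190) [0.4524 0.1616 0.0538]
(270, 130) [0.3817 0.1051 0.0495]
(380, 140) [0.4172 0.1899 0.0493]
(450, 160) [ 0.4649  0.2663 -0.0007]
[0.11259895 0.11297819 0.11299449 0.11305719 0.1133517  0.11338958
 0.11342971 0.11385246 0.1142832  0.11501621]
[0.11275298 0.11281207 0.11308229 0.11327893 0.11359445 0.11395254
 0.11412172 0.11558439 0.11559356 0.11570079]
```

Handle top is at 112 mm, so it is fully up and has been released for over 2 s. Re-grasp.

Request:
arm_command --pt "8.5 0 0 0 -3.5" --pt "8.5 0 0 4 -3.5" --pt "8.5 0 0 8 -3.5" --pt "8.5 0 0 8 -3.5" --pt "8.5 0 0 8 -3.5"

```text
t: 10.15
eef_pos: [0.4486, 0.1281, 0.0838]
orientation: [0.789, 0.615, 0.0, 0.0]
ft_force: [0.2, -0.5, 0.5]
finger_gap: 0.085
```

Request:
arm_command --pt "0.5 0 0 0 0" --pt "0.5 0 0 0 0" --pt "0.5 0 0 0 0" --pt "0.5 0 0 0 0" --pt "0.5 0 0 0 0" --pt "0.5 0 0 0 0" --pt "0.5 0 0 0 0" --pt "0.5 0 0 0 0" --pt "0.5 0 0 0 0" --pt "0.5 0 0 0 0"

```text
t: 11.15
eef_pos: [0.449, 0.1283, 0.0839]
orientation: [0.789, 0.615, 0.0, 0.0]
ft_force: [0.8, 3.3, 4.0]
finger_gap: 0.0212
```

Request:
arm_command --pt "0.5 0 0 0.5 0" --pt "0.5 0 0 1.0 0" --pt "0.5 0 0 1.2 0" --pt "0.5 0 0 1.2 0" --pt "0.5 0 0 1.25 0" --pt "0.5 0 0 1.25 0"

```text
t: 11.75
eef_pos: [0.4492, 0.1283, 0.0726]
orientation: [0.789, 0.615, 0.001, 0.0]
ft_force: [-4.1, 1.2, 24.1]
finger_gap: 0.0208
```

Request:
arm_command --pt "0.5 0 0 0 4" --pt "0.5 0 0 0 8" --pt "0.5 0 0 0 10" --pt "0.5 0 0 0 10"

```text
t: 12.15
eef_pos: [0.449, 0.1282, 0.0729]
orientation: [0.84, 0.543, 0.0, 0.0]
ft_force: [-0.8, 0.8, 8.7]
finger_gap: 0.021
```

Run:
```python
from h import *
plan([0.449,0.1285,0.0726],1.571-.242-1.2)
print(read_state()['wrist_torque'],read_state()['ft_force'])
```

```text
shift [ 0.03 -0.02  0.03] twist 58.4 yaw now 1.148 tilt [ 0.001  0.    -1.   ] q6 -0.895 t 12.15
[ 0.04850703  0.17209558 -0.04267341] [-0.79023386  0.84536407  8.67558101]
```

Request:
arm_command --pt "0.5 0 0 0.08 0" --pt "0.5 0 0 0.08 8" --pt "0.5 0 0 0.08 16" --pt "0.5 0 0 0.08 24" --pt "0.5 0 0 0.08 32" --pt "0.5 0 0 0.08 40" --pt "0.5 0 0 0.08 48" --pt "0.5 0 0 0.08 55" --pt "0.5 0 0 0.08 59" --pt "0.5 0 0 0.08 59" --pt "0.5 0 0 0.08 59"

```text
t: 13.25
eef_pos: [0.4484, 0.1278, 0.0727]
orientation: [0.998, 0.059, -0.0, 0.0]
ft_force: [-3.2, -1.4, 18.1]
finger_gap: 0.0209
```

Run:
```python
from h import *
plan([0.449,0.1285,0.0838],1.571-.242-1.2)
print(read_state()['wrist_torque'],read_state()['ft_force'])
snap('wrist','w6')
```

```text
shift [ 0.07 -0.06 -1.11] twist -0.6 yaw now 0.118 tilt [-0.    -0.001 -1.   ] q6 0.135 t 13.25
[-0.29641808  0.78214432 -0.0308468 ] [-3.1680388  -1.44465538 18.13782859]
```

View pics/w6.png

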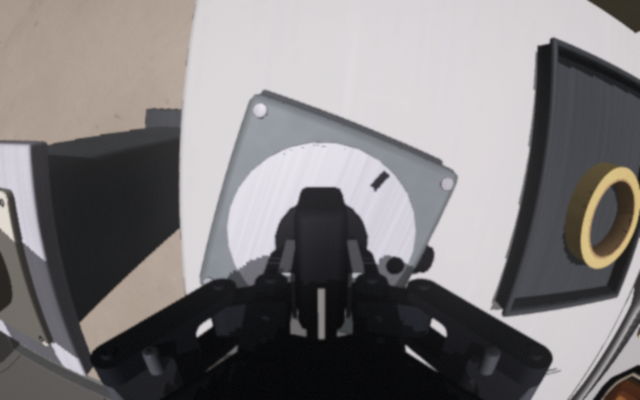

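The handle has turned past the stud (395,265) to the right position. Let it rise, open and lift.

Request:
arm_command --pt "0.5 0 0 -0.5 0" --pt "0.5 0 0 -1.0 0" --pt "0.5 0 0 -1.15 0" --pt "0.5 0 0 -1.15 0" --pt "5 0 0 -1.15 0" --pt "8.5 0 0 -1.15 0" --pt "8.5 0 0 -1.15 0" --pt "8.5 0 0 -1.15 0" --pt "8.5 0 0 -1.15 0" --pt "8.5 0 0 -1.15 0"

```text
t: 14.3
eef_pos: [0.4483, 0.1277, 0.0841]
orientation: [0.998, 0.059, -0.0, 0.0]
ft_force: [0.4, 0.7, -0.1]
finger_gap: 0.0849
```

Request:
arm_command --pt "8.5 0 0 -4 0" --pt "8.5 0 0 -8 0" --pt "8.5 0 0 -12 0" --pt "8.5 0 0 -15 0" --pt "8.5 0 0 -15 0" --pt "8.5 0 0 -15 0"

```text
t: 14.9
eef_pos: [0.4485, 0.1279, 0.2345]
orientation: [0.998, 0.059, 0.0, 0.0]
ft_force: [0.1, 0.9, -0.2]
finger_gap: 0.0854
```

Run:
```python
from h import *
s=read_state();c=snap('wrist','w7');snap('scene','s7')
K=c['mtx'];T=c['T_tool_cam'];Rm=R.from_quat(s['orientation']).as_matrix()
P=[]
for v in range(100,330):
  for u in range(200,460):
    d=np.array([u-K[0,2],v-K[1,2]]);r=max(np.hypot(*d),1e-6);th=r/K[0,0]
    ray=np.array([np.tan(th)*d[0]/r,np.tan(th)*d[1]/r,1]); P.append(s['eef_pos']+Rm@(T[:3,:3]@(ray*c['range_z'][v,u])+T[:3,3]))
P=np.array(P);m=(np.hypot(P[:,0]-.449,P[:,1]-.1285)<.06)&(P[:,2]>.09)&(P[:,2]<.13);Q=P[m]
print(len(Q),np.median(Q[:,2]),Q.mean(0)); w,V=np.linalg.eigh(np.cov(Q[:,:2].T));a=V[:,1];a=a*np.sign(a@(Q.mean(0)[:2]-[.449,.1285]));print('rel',np.arctan2(a[1],a[0])+.242)
print(s['ft_force'])
```

```text
1988 0.11106674387176291 [0.44880299 0.12703153 0.10980592]
rel -1.2032983427053154
[ 0.05074393  0.90792623 -0.19278137]
```

View pics/w7.png

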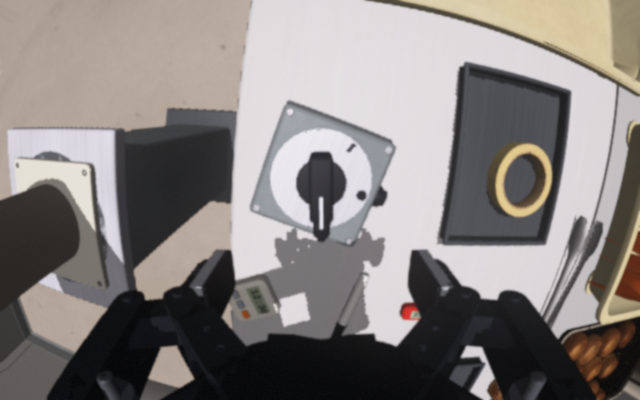

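View pics/s7.png

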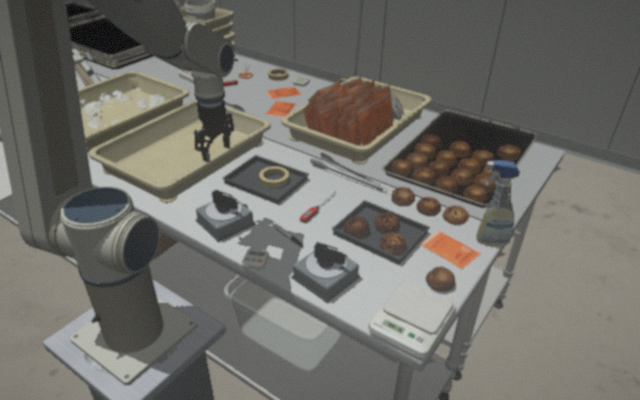

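Pointer at (321,235) is at the right position (measured −1.20 rad) and the top is at about 111–112 mm, so it is up. The other switch and everything else look unmoved.

```bash
python3 -c "
from plant import *
print(sign_off())"
```

```text
the job is handed in; nothing more can be done
None
```

The left tray held only the tape roll, so I changed over the left switch. Its handle began at about +1.2 rad, which makes it switch_1.

I pushed the handle down, turned it to centre off and let it spring up. It stood untouched for more than 2 s, with its top measured at 112 mm. I then took hold again, pushed it down, turned it on to the right and let go.

**Last checks:**
- **Handle:** it stands at −1.20 rad, its top at about 111 mm (112 mm is fully up), so it is locked up.
- **Gripper:** open, lifted clear to 0.23 m, and the force reading is about zero.
- **Surroundings:** the other switch, the cakes and the bystanders look unmoved in the scene picture; I judged this by eye and did not measure it.

No check failed or disagreed. I handed the job in at about 15 s; sign-off gave no verdict.

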